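# Tip a blade cassette out of the rack and load the wire stripper

### The arm

A 6-joint arm with a two-finger parallel gripper is mounted at the origin on the work surface. World frame = base frame: x ahead of the robot, y to its left, z up, the work surface at z = 0. Lengths are in m, angles in rad, forces in N, time in s.
With the tool pointing down it reaches from about 0.3 to 1 m from the base axis. Payload 5.1 kg.
Tool frame: the origin (TCP) lies where the fingers leave the gripper's body, on its centre line; the fingertips stand 78 mm ahead of it and the grasp point (between the pads) lies 59 mm ahead of it; z points along the fingers, y is the line along which they close (so a half turn about z gives the same grasp; the last joint's range is limited). The gripper opens to 95 mm and grips with 3 to 60 N. Pads are 20 mm wide; open, the fingers measure 119 mm over their backs; the gripper's body (75 mm by 180 mm) begins 59 mm behind the grasp point.
Start: joints at [1.192, 0.124, 1.65, -0, 1.367, -0.083], TCP at [0.189, 0.622, 0.292] pointing down, gripper open.
Joint ranges: [-2.61, 2.61], [-1.02, 2.33], [0.03, 2.71], [-1.35, 4.49], [0.32, 2.68], [-2.91, 2.91]. Speed limits (rad/s): [2.57, 2.57, 3.14, 3.14, 3.14, 3.14].

### API

Orientations are given as a unit quaternion [x, y, z, w].
In Python, from plant import env, optics gives the robot as it stands. The module is installed in compiled form; this text tells all that it offers.
- The arm moves only by the tool arm_command, never from a script. Its argument "motion" is a list of rows, each a list of 7 numbers: the shift along the tool's x, y, z in cm, then the turn, a rotation vector about the tool's x, y, z in rad, then the finger opening in cm, from 0 to 9.51. In form: [[tx, ty, tz, wx, wy, wz, claw], ...]. A call has 1 to 20 rows; each row is the pose to reach, as a shift and turn from the pose commanded when the call began, along the tool's axes at that moment; what a row does not reach only later rows make up. A row lasts 1/10 s, in which the tool goes at most 50 mm and 8.59 degrees, less where a joint would pass 70% of its speed; a pose out of reach is approached as far as the arm can. A call with a gripper value outside its range is refused whole. The fingers move at their own pace and stop on an object; "squeeze" is the grip in N (left out, the last holds). Time passes only in rows, so rows that repeat a pose let the fingers close. It gives the time, the measured TCP pose, the force, the opening and the grip force at its end, in the units of the state.
- env.observe(): the state, without advancing time (a new reading comes with each control period).
- optics.grab_frame(name): name is "scene" or "side" or "wrist"; returns (picture, depth): 480x640x3 uint8, red, green, blue; 480x640 float32, m along the optical axis (not along the pixel's ray), 0 where there is no reading.
- optics.camera_params(name): a dict with "intrinsics" (3x3 intrinsics, pixels), "R" (3x3) and "t" (3): a world point X has camera coordinates R X + t. Camera axes: x right, y down, z forward; pixel columns grow to the right and rows downward; lengths in m; the calibration is good to about 2 mm. A picture is of the moment at which its call begins: read the wrist's pose just before it. camera_params takes no time and is no camera call; for the wrist camera it gives the pose at the moment of the call.
- env.sign_off(): hands the job in; it is judged then, once.
The state is a dict: "time_s": time; "joint_pos": joint angles; "joint_velocities": joint speeds; "tau": joint torques, N m; "ee_pos": TCP position; "eef_rot": TCP orientation; "wrist_force": force on the tool from outside, world axes, zero at the start; "torque": the same for the moment, N m; "grip_width": finger opening in m; "grasp_force": force on a finger pad.
Only numpy, scipy, OpenCV 4.12 (cv2) and the standard library are available. Lean on these libraries where they do the work, as an engineer would, in place of code of your own. Each camera call takes 0.05 s, during which the arm holds its last target. There are 200 camera calls.

### The job

Take the cassette with the flat fin grip out of the packed rack: tip it out towards the front of the rack by its fin, then lift it clear, and stand it on the open bench and let go. Then take it again by the body at the end away from the fin, lift it over the sill of the wire stripper's bay and stand it down in the bay, fin end first under the clear guard. Let go of it there, leave the other cassettes in the rack and the other things on the bench where they are, and do not topple the cassette.

Things in the scene. Friction and masses are not known exactly. Their poses are not given: they have to be found in the camera images.
- fin_cassette_center (a point): Centre of the body of the cassette to load, half-way up: a grey block 100 (x) x 40 (y) x 100 (z, up) mm, 0.2 to 0.33 kg, with a black flat fin on top near its front (-x) end. Its rear (+x) end has nothing on top. It is anywhere in a row of five in the rack, side by side along y, 1.5 mm apart; the other four have a round knob, no fin.
- fin (a point): Middle of that cassette's fin, 17 mm above the body's top face, 67 mm above the body centre and 33 mm towards -x of it; the cassette's axes. The fin is 26 mm long in x, 12 mm thick in y and 34 mm high; its top is 134 mm above the cassette's underside. Beside it in y 28 mm are free to the neighbours' knobs.
- rear_grip (a point): Point in the rear end of the same cassette, 18 mm from its rear face, midway between its broad sides (40 mm apart in y) and 10 mm below its top: where to hold it for loading. The cassette's axes; 32 mm towards +x of its centre and 40 mm above it.
- rack: Fixed grey rack, origin on the bench under the middle of the row; x points to its rear, the row runs along y, open front at -x. Floor 8 mm above the bench; cassettes stand on it, fronts at x = -50 mm. Low rear wall: inner face x = 53 mm, 50 mm high. End walls 60 mm high, rising to 134 mm from x = 10 mm to the rear. 222 mm wide in y.
- rack_sill (a point): Middle of the top of the rack's front sill (6 mm thick in x), 30 mm above the bench, so 22 mm above the rack's floor; its inner face is 1.5 mm in front of the cassettes. The rack's axes. A cassette tips forward over its inner top edge, the foot sliding back a little.
- rack_bar (a point): Front lower edge, mid-row, of a fixed bar over the cassettes' rear top edges: 128 mm above the bench, 20 mm above the cassettes' tops. The bar is 23 mm deep (from here to +x) and 6 mm thick. It stops a straight lift; tipped forward 0.35 to 0.45 rad, a cassette clears it and lifts straight out. The rack's axes.
- bay_seat (a point): Middle of the bay floor of the wire stripper (a big cream machine, box 240 x 240 x 210 mm, with the bay on its front), 20 mm above the bench. +y points into the machine. Pocket 108 mm long in y, 46 mm wide in x. The loaded cassette stands upright here, its fin end towards +y: its yaw is this point's minus 90 degrees.
- bay_sill (a point): Middle of the top of the sill at the bay's mouth, 8 mm above the bay floor, 6 mm thick in y, 80 mm wide in x, 57 mm towards -y of the bay's middle; the bay's axes. Side guides begin 27 mm further in, 20 mm high over the bay floor, 8 mm thick, inner faces at x = +-23 mm. Open bench before it: x 0.40 to 0.48, y 0 to 0.16 m is free.
- bay_guard (a point): Front lower edge, mid-width, of the clear guard roof, 150 mm over the bay floor (16 mm above the fin's top once loaded), 18 mm towards +y of the bay's middle; the bay's axes. Roof 5 mm thick, reaching 42 mm in to the machine's face; clear side walls at x = +-60 mm. No gripper can hold the fin under it.
- knob_cassette1_center (a point): Centre of the body of a cassette of the same size and make (100 x 40 x 100 mm), with a round knob 14 mm across and 34 mm high where the other has its fin. It stays in the rack.
- knob_cassette2_center (a point): Centre of the body of a cassette of the same size and make (100 x 40 x 100 mm), with a round knob 14 mm across and 34 mm high where the other has its fin. It stays in the rack.
- knob_cassette3_center (a point): Centre of the body of a cassette of the same size and make (100 x 40 x 100 mm), with a round knob 14 mm across and 34 mm high where the other has its fin. It stays in the rack.
- knob_cassette4_center (a point): Centre of the body of a cassette of the same size and make (100 x 40 x 100 mm), with a round knob 14 mm across and 34 mm high where the other has its fin. It stays in the rack.
- wire_spool: Spool of wire lying flat, 100 mm across, 50 mm high, origin under its middle. Leave alone.
- terminal_tray: Black open tray 100 x 140 x 35 mm, origin under its middle. Leave alone.
- screwdriver: Screwdriver lying along its x axis on the bench, about 200 mm long. Leave alone.
- cleaner_jar: Jar 56 mm across, 75 mm high, origin under its middle. Leave alone.
- gauge_block_case: Wooden case 90 x 60 x 30 mm, origin under its middle. Leave alone.
Mind the look-alikes: they are no part of the job. Leave any red look-alike of the part that bears fin_cassette_center alone.

How it is judged:
By the outcome, as a careful person would: the job done as asked, in the order asked, and still so for the second after the job is handed in, with the robot touching nothing.
It also fails if it takes over 64 s, if anything falls off the work surface, if the arm or the gripper's body presses on something with over 40 N, if the wrist force passes 120 N, or if a joint passes its speed limit or range.

## Working session

There is one attempt and no reset: what is moved stays moved. The work goes in short steps, Python scripts to look and compute and a tool call to move; the robot and the scene stay as the last step left them, time stands still between calls to the robot, and variables do not carry over. Pictures are saved under pics/ and viewed, at most 10 in all, crops included, and the job is handed in when it is done.

Besides the shell and the picture viewer there is one more tool, called after "Request:" as name([rows], argument=value, ...), one row to a line, values as JSON. arm_command: Moves the arm, as the interface text tells. Its arguments: {"type":"object","properties":{"motion":{"type":"array","items":{"type":"array","items":{"type":"number"}}},"squeeze":{"type":"number"}},"required":["motion"]}

```bash
mkdir -p pics
cat > h.py <<'E'
import numpy as np,cv2
from plant import env,optics
from scipy.spatial.transform import Rotation as Ro
def grab(n,save=None):
    P=optics.camera_params(n); im,d=optics.grab_frame(n)
    if save: cv2.imwrite('pics/'+save,im[:,:,::-1])
    return im,d,P
def pts(d,P):
    v,u=np.mgrid[:480,:640]; K=P['intrinsics']
    c=np.stack([(u-K[0,2])/K[0,0]*d,(v-K[1,2])/K[1,1]*d,d],-1)
    return (c-P['t'])@P['R']   # R^T (c-t)
def ray(P,u,v,z):
    K=P['intrinsics'];r=P['R'].T@np.linalg.solve(K,[u,v,1.]);o=-P['R'].T@P['t']
    return o+r*(z-o[2])/r[2]
def tool(): 
    s=env.observe(); return np.array(s['ee_pos']),Ro.from_quat(s['eef_rot'])
E
python3 - <<'E'
from h import *
for n in('scene','side'):
    im,d,P=grab(n,n+'0.png'); np.savez(n+'0.npz',im=im,d=d,**P)
    print(n,-P['R'].T@P['t'],P['R'][2],(d>0).mean())
s=env.observe();print(s)
E
```

```text
scene [ 1.00985968 -0.70576697  1.05097022] [-0.33877625  0.5477218  -0.76500424] 0.9961295572916666
side [0.19582102 0.56105638 0.87084773] [ 0.38521423 -0.57089546 -0.7250437 ] 0.9960709635416667
{'time_s': 0.1, 'joint_pos': array([ 1.19241771e+00,  1.24460661e-01,  1.65149604e+00, -2.28557593e-05,
        1.36750966e+00, -8.26196296e-02]), 'joint_velocities': array([-0.00016562, -0.00072722, -0.00287568, -0.00189999, -0.00156501,
       -0.00091277]), 'tau': array([ 4.18485452e-04, -4.18879116e+01, -3.61095178e+01,  7.77094346e-02,
        4.61751258e-02, -3.50115158e-05]), 'ee_pos': array([0.18934102, 0.62137056, 0.29112086]), 'eef_rot': array([ 1.47338743e-01,  9.89085647e-01, -9.14635177e-04, -2.03142961e-04]), 'wrist_force': array([-0.07590554,  0.50016407, -0.28538695]), 'torque': array([-0.08369798,  0.01677222,  0.03015482]), 'grasp_force': 0.0, 'grip_width': 0.09528976985618985}
```

View pics/scene0.png

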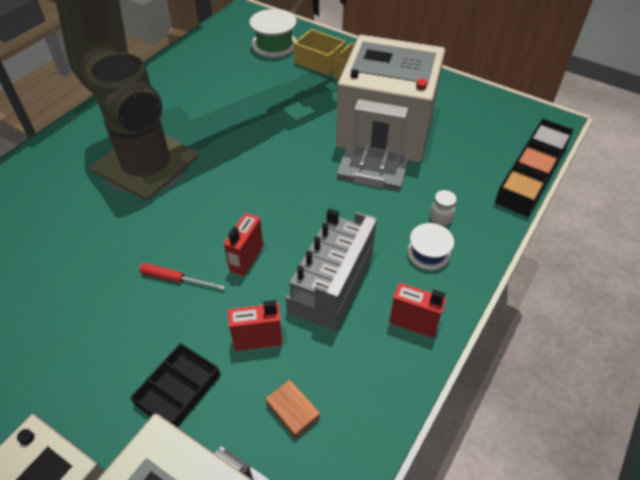

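View pics/side0.png

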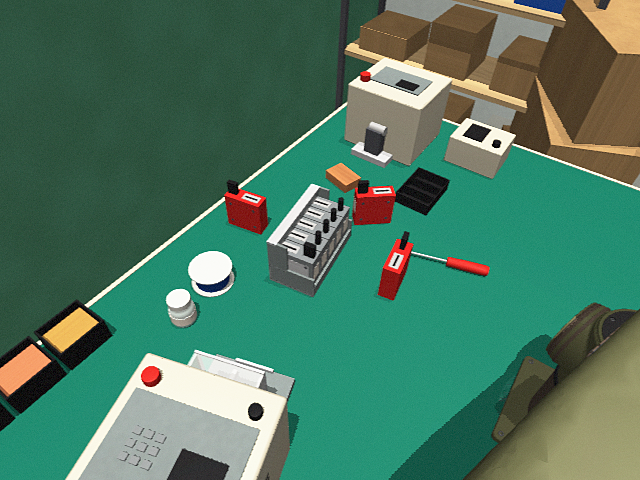

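Scene view: the rack is at (333,265). A dark, wider grip stands at the far end of its row (333,216 scene; 310,250 side). The wire stripper with the bay is at (385,130). Things that could be taken for the fin cassette: three red finned blocks at (243,243), (255,325) and (417,310), which are excluded by colour, and four knob cassettes at (325,230), (317,243), (309,257) and (300,272). I choose the far-end one and will check it in a crop.

Run:
```python
from h import *
S=np.load('scene0.npz');D=np.load('side0.npz')
a=cv2.resize(S['im'][195:330,275:390],None,fx=3.4,fy=3.4,interpolation=cv2.INTER_CUBIC)[:450,:390]
b=cv2.resize(D['im'][180:300,260:360],None,fx=3.9,fy=3.75,interpolation=cv2.INTER_CUBIC)[:450,:390]
cv2.imwrite('pics/crop1.png',np.hstack([a,b])[:,:,::-1])
c=cv2.resize(S['im'][85:195,325:445],None,fx=5,fy=5,interpolation=cv2.INTER_CUBIC)
cv2.imwrite('pics/crop2.png',c[:,:,::-1])
for n,Z in(('scene',S),('side',D)):
    X=pts(Z['d'],Z); im=Z['im'].astype(int)
    # table height
    g=(im[...,1]>im[...,0]+40)&(Z['d']>0)
    print(n,'tablez',np.median(X[g][:,2]))
    r=np.zeros(g.shape,bool)
    if n=='scene': r[195:330,285:380]=1
    else: r[180:300,260:355]=1
    grey=im.max(-1)-im.min(-1)<30
    bar=r&grey&(X[...,2]>.124)&(X[...,2]<.140)&(im.max(-1)>110)
    p=X[bar][:,:2]; (cx,cy),wh,ang=cv2.minAreaRect(p.astype(np.float32)*1000)
    print('bar',len(p),cx,cy,wh,ang,np.median(X[bar][:,2]))
    dk=r&(im.max(-1)<50)&(X[...,2]>.112)&(X[...,2]<.16)
    nn,l,st,ce=cv2.connectedComponentsWithStats(dk.astype(np.uint8))
    for i in range(1,nn):
        if st[i,4]>8:
            q=X[l==i]; t=q[q[:,2]>q[:,2].max()-.006]; print('dark',st[i],ce[i].round(),t.mean(0).round(4),q[:,2].max().round(4))
```

```text
scene tablez 0.001655745567134078
bar 1080 661.6296997070312 -59.440399169921875 (49.82671356201172, 225.02537536621094) 8.993512153625488 0.13532032680151562
dark [327 211  11  13 115] [332. 217.] [0.5838 0.0075 0.1432] 0.1466
dark [323 224   4  12  45] [325. 230.] [ 0.5896 -0.033   0.1421] 0.1444
dark [315 238   4  12  43] [317. 244.] [ 0.5964 -0.075   0.1429] 0.1459
dark [307 253   4  11  41] [309. 258.] [ 0.6032 -0.1156  0.1429] 0.1454
dark [298 268   5  11  44] [300. 273.] [ 0.6095 -0.1568  0.1425] 0.1464
side tablez -0.00011822960918645418
bar 732 633.3538818359375 -64.68716430664062 (106.9195785522461, 222.6841278076172) 8.977007865905762 0.13386993953768372
dark [338 198   6  13  57] [340. 204.] [ 0.6067 -0.1519  0.1423] 0.1466
dark [331 208   5  14  60] [333. 214.] [ 0.5999 -0.11    0.1412] 0.1435
dark [323 219   6  14  62] [326. 225.] [ 0.5929 -0.0697  0.1417] 0.1446
dark [315 231   6  13  63] [318. 237.] [ 0.5864 -0.0284  0.1406] 0.1428
dark [304 242  13  15 149] [309. 249.] [0.5802 0.012  0.1414] 0.1448
```

View pics/crop1.png

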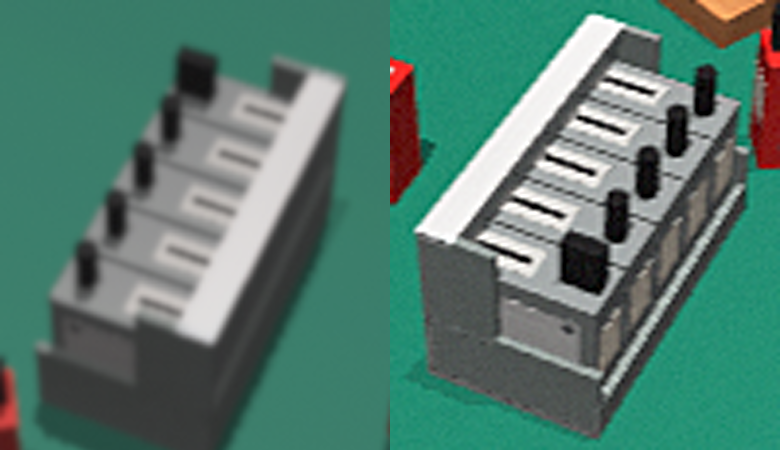

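View pics/crop2.png

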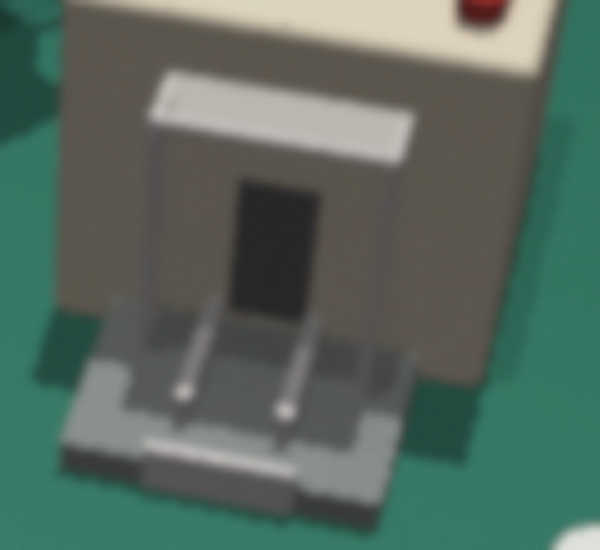

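Side crop: the flat, wide black grip is at about (309,249) in the side image, at the +y end of the row. The other four are round knobs, so the choice is confirmed. Bay crop: guard roof front edge from (355,109) to (405,117) in the scene image, sill from (354,174) to (384,179), guide ends at (362,163) and (382,167).

Run:
```python
from h import *
S=np.load('scene0.npz');X=pts(S['d'],S)
R=lambda c,z:ray(S,325+c[0]/5,85+c[1]/5,z)
sl,sr=R((145,443),.028),R((297,468),.028)
gl,gr=R((183,390),.04),R((286,410),.04)
rl,rr=R((150,118),.175),R((402,160),.175); bl,br=R((172,73),.175),R((413,113),.175)
for n,a,b in(('sill',sl,sr),('guides',gl,gr),('roof',rl,rr),('roofback',bl,br)):
    d=b-a; print(n,((a+b)/2).round(4),np.hypot(*d[:2]).round(4),np.degrees(np.arctan2(d[1],d[0])).round(2))
# machine face from depth
im=S['im'].astype(int)
m=np.zeros(im.shape[:2],bool);m[85:160,335:440]=1
m&=(X[...,2]>.09)&(X[...,2]<.205)
q=X[m]; 
# front face: RANSAC-ish line fit
p=q[:,:2].astype(np.float32)
best=cv2.fitLine(p,cv2.DIST_HUBER,0,.002,.001).ravel()
res=np.abs((p-best[2:])@[-best[1],best[0]]); p2=p[res<.006]; best=cv2.fitLine(p2,cv2.DIST_L2,0,.01,.01).ravel();print('face',best,np.degrees(np.arctan2(best[1],best[0])),len(p2)/len(p))
# side of the machine top
m2=(X[...,2]>.203)&(X[...,2]<.22);m2[:30]=0;m2[100:]=0;m2[:,:340]=0;m2[:,450:]=0
print('top',cv2.minAreaRect((X[m2][:,:2]*1000).astype(np.float32)))
```

```text
sill [0.5413 0.2574 0.028 ] 0.0796 19.66
guides [0.5322 0.286  0.04  ] 0.0548 17.04
roof [0.5201 0.3284 0.175 ] 0.1264 18.08
roofback [0.5092 0.3653 0.175 ] 0.1229 17.9
face [0.9552425  0.29582375 0.5090223  0.36837363] 17.20694 0.7579510273008725
top ((470.8072204589844, 481.3287353515625), (240.0275115966797, 250.35269165039062), 17.28421974182129)
```

Request:
arm_command([
  [0,0,-5,0,0,0,6],
  [0,0,-9,0,0,0,5],
  [-4,-3.4,-10,0,0,0,4],
  [-8,-6.8,-10,0,0,0,3.2],
  [-12,-10.2,-10,0,0,-0.1,3.2],
  [-16,-13.6,-10,0,0,-0.2,3.2],
  [-20,-17,-10,0,0,-0.3,3.2],
  [-24,-20.4,-10,0,0,-0.4,3.2],
  [-28,-23.8,-10,0,0,-0.45,3.2],
  [-32,-27.2,-9,0,0,-0.45,3.2],
  [-36,-30.6,-8,0,0,-0.455,3.2],
  [-40,-34,-7,0,0,-0.455,3.2],
  [-44,-37.4,-6,0,0,-0.455,3.2],
  [-48,-40.8,-5,0,0,-0.455,3.2],
  [-52,-44.2,-4,0,0,-0.455,3.2],
  [-55.4,-47.1,-2,0,0,-0.455,3.2],
  [-55.4,-47.1,-0.9,0,0,-0.455,3.2],
  [-55.4,-47.1,-0.9,0,0,-0.455,3.2],
  [-55.4,-47.1,-0.9,0,0,-0.455,3.2],
])

```text
time_s: 2.0
ee_pos: [0.5818, 0.0092, 0.2998]
eef_rot: [-0.079, 0.997, 0.0, -0.001]
wrist_force: [-0.0, -0.1, 0.2]
grip_width: 0.0323
grasp_force: 0.0
```

Run:
```python
from h import *
im,d,P=grab('wrist','w1.png'); np.savez('w1.npz',im=im,d=d,**P)
p,R=tool();print(p,R.as_matrix().round(3).tolist(), -P['R'].T@P['t'],P['R'][2])
S=np.load('side0.npz');X=pts(S['d'],S);h=S['im'].astype(int)
r=(h[...,0]>h[...,1]+90)&(X[...,2]>.08)&(X[...,2]<.11)
n,l,st,ce=cv2.connectedComponentsWithStats(r.astype(np.uint8))
for i in range(1,n):
    if st[i,4]>30: print('red',ce[i].round(),X[l==i].mean(0).round(3))
```

```text
[0.5819089  0.00996391 0.30105715] [[-0.987, -0.158, -0.001], [-0.158, 0.987, 0.0], [0.001, 0.001, -1.0]] [ 0.50671766 -0.0029063   0.39282292] [ 0.26179524  0.04268395 -0.9641791 ]
red [375. 195.] [ 0.57  -0.262  0.095]
red [244. 200.] [ 0.827 -0.05   0.096]
red [397. 260.] [ 0.421 -0.101  0.097]
```

View pics/w1.png

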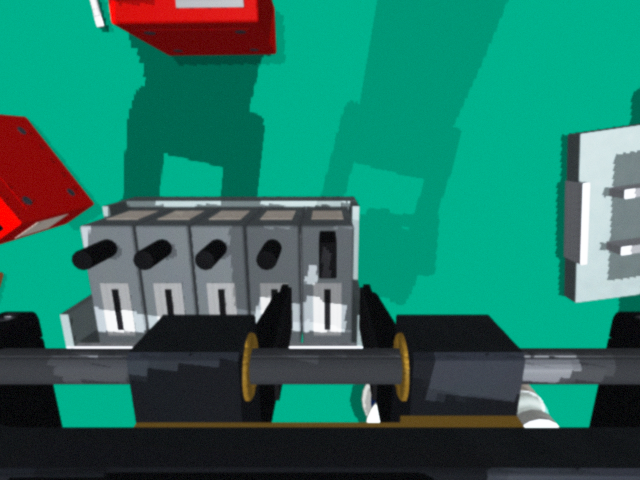

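Wrist view (up is towards the robot, right is +y): the fin is at (328,255), between the knobs on the left and the low end wall. The bay's sill is at the right edge, about (577,222), from row 182 to row 262.

Run:
```python
from h import *
W=np.load('w1.npz');X=pts(W['d'],W);h=W['im'].astype(int)
r=np.zeros((480,640),bool);r[220:290,312:345]=1
q=X[r&(h.max(-1)<45)&(X[...,2]>.115)]
t=q[q[:,2]>q[:,2].max()-.012];a=cv2.minAreaRect((t[:,:2]*1000).astype(np.float32))
print('fin',len(q),q[:,2].max(),t.mean(0),a)
c,s=np.cos(np.radians(9.1)),np.sin(np.radians(9.1)); F=np.array([[c,s],[-s,c]])
f=t[:,:2]@F.T; print('fin rack-frame extents',f.min(0),f.max(0), F.T@((f.min(0)+f.max(0))/2))
# front sill top of rack
m=np.zeros_like(r);m[190:212,110:352]=1
q=X[m&(X[...,2]>.024)&(X[...,2]<.034)];l=cv2.fitLine(q[:,:2].astype(np.float32),cv2.DIST_HUBER,0,.01,.01).ravel();print('rack sill',l,np.degrees(np.arctan2(l[1],l[0])))
f=q[:,:2]@F.T;print('sill rackx',np.percentile(f[:,0],[2,50,98]))
# bay sill
m=np.zeros_like(r);m[160:290,555:600]=1
q=X[m&(X[...,2]>.024)&(X[...,2]<.033)]; print('bay sill',len(q),cv2.minAreaRect((q[:,:2]*1000).astype(np.float32)),np.median(q[:,2]))
# bar / top of cassette
m=np.zeros_like(r);m[225:335,310:352]=1
q=X[m&(X[...,2]>.1)&(X[...,2]<.113)];print('top z',np.median(q[:,2]))
```

```text
fin 515 0.3928229200261665 [ 0.50671766 -0.0029063   0.39282292] ((506.7176513671875, -2.906299352645874), (0.0, 0.0), 0.0)
fin rack-frame extents [ 0.49988036 -0.08301121] [ 0.49988036 -0.08301121] [ 0.50671766 -0.0029063 ]
rack sill [ 0.15702493 -0.98759466  0.5739546  -0.0757549 ] -80.965744
sill rackx [0.55097893 0.55476822 0.55888409]
bay sill 738 ((541.5664672851562, 254.3382110595703), (80.24930572509766, 8.201921463012695), 16.54069709777832) 0.02786835910414636
top z 0.10825975004066672
```

Run:
```python
from h import *
W=np.load('w1.npz');X=pts(W['d'],W);h=W['im'].astype(int)
r=np.zeros((480,640),bool);r[220:290,312:345]=1
c,s=np.cos(np.radians(9.05)),np.sin(np.radians(9.05)); F=np.array([[c,s],[-s,c]])
q=X[r&(h.max(-1)<60)&(X[...,2]>.115)&(X[...,2]<.16)]
t=q[q[:,2]>.138];f=t[:,:2]@F.T
print(len(q),len(t),np.median(t[:,2]),f.min(0),f.max(0),F.T@((f.min(0)+f.max(0))/2))
f=q[:,:2]@F.T; print('all',np.percentile(f,[1,99],axis=0))
m=np.zeros_like(r);m[225:345,300:356]=1
q=X[m&(X[...,2]>.105)&(X[...,2]<.112)];f=q[:,:2]@F.T;print('top',np.percentile(f,[1,99],axis=0))
m=np.zeros_like(r);m[330:350,60:365]=1
q=X[m&(X[...,2]>.131)&(X[...,2]<.138)];f=q[:,:2]@F.T;print('bar',len(q),np.percentile(f,[1,99],axis=0))
```

```text
761 641 0.14207110874467713 [ 0.56268238 -0.08664974] [ 0.58880842 -0.07569483] [0.58134631 0.01040083]
all [[ 0.5627105  -0.08662428]
 [ 0.5883212  -0.07571959]]
top [[ 0.55971676 -0.10089903]
 [ 0.65484089 -0.06120157]]
bar 762 [[ 0.63249353 -0.27450079]
 [ 0.64664588 -0.05591843]]
```

Run:
```python
from h import *
c,s=np.cos(np.radians(9.05)),np.sin(np.radians(9.05)); F=np.array([[c,s],[-s,c]])
for n in('scene','side'):
    S=np.load(n+'0.npz');X=pts(S['d'],S);h=S['im'].astype(int)
    f=X[...,:2]@F.T
    m=(f[...,0]>.6)&(f[...,0]<.68)&(f[...,1]>-.22)&(f[...,1]<-.12)&(X[...,2]>.129)&(X[...,2]<.14)&(h.min(-1)>100)
    print(n,m.sum(),np.percentile(f[m][:,0],[1,5,50,95,99]),np.median(X[m][:,2]))
```

```text
scene 454 [0.64518933 0.64613567 0.65705838 0.66759103 0.66805302] 0.13527197980927402
side 302 [0.64322093 0.64428372 0.65482686 0.66579457 0.66704126] 0.13389925632118765
```

Request:
arm_command([
  [0,0.08,4,0,0,0,3.2],
  [0,0.08,7,0,0,0,3.2],
  [0,0.08,9,0,0,0,3.2],
  [0,0.08,10.4,0,0,0,3.2],
  [0,0.08,10.8,0,0,0,3.2],
  [0,0.08,10.8,0,0,0,3.2],
  [0,0.08,10.8,0,0,0,0.8],
  [0,0.08,10.8,0,0,0,0.8],
  [0,0.08,10.8,0,0,0,0.8],
  [0,0.08,10.8,0,0,0,0.8],
  [0,0.08,10.8,0,0,0,0.8],
  [0,0.08,10.8,0,0,0,0.8],
], squeeze=45)

```text
time_s: 3.25
ee_pos: [0.5825, 0.0106, 0.1943]
eef_rot: [-0.079, 0.997, 0.0, 0.001]
wrist_force: [-0.7, 1.1, 6.3]
grip_width: 0.0115
grasp_force: 45.0
```

Request:
arm_command([
  [0,0,-0.1,0,0,0,0.8],
  [0.4,0,-0.15,0,-0.025,0,0.8],
  [0.82,0,-0.2,0,-0.05,0,0.8],
  [1.23,0,-0.25,0,-0.075,0,0.8],
  [1.64,0,-0.28,0,-0.1,0,0.8],
  [2.05,0,-0.28,0,-0.125,0,0.8],
  [2.46,0,-0.27,0,-0.15,0,0.8],
  [2.87,0,-0.25,0,-0.175,0,0.8],
  [3.27,0,-0.23,0,-0.2,0,0.8],
  [3.68,0,-0.19,0,-0.225,0,0.8],
  [4.09,0,-0.14,0,-0.25,0,0.8],
  [4.5,0,-0.07,0,-0.275,0,0.8],
  [4.9,0,0,0,-0.3,0,0.8],
  [5.3,0,0.08,0,-0.325,0,0.8],
  [5.7,0,0.17,0,-0.35,0,0.8],
  [6.1,0,0.28,0,-0.375,0,0.8],
  [6.49,0,0.39,0,-0.4,0,0.8],
  [6.49,0,0.39,0,-0.4,0,0.8],
  [6.49,0,0.39,0,-0.4,0,0.8],
])

```text
time_s: 5.15
ee_pos: [0.5178, 0.0001, 0.1894]
eef_rot: [-0.078, 0.977, 0.016, 0.198]
wrist_force: [0.5, -0.5, -2.4]
grip_width: 0.0117
grasp_force: 45.0
```

Run:
```python
from h import *
im,d,P=grab('side'); 
c=cv2.resize(im[150:330,230:440],None,fx=3.3,fy=3.3); cv2.imwrite('pics/s2.png',c[:,:,::-1])
s=env.observe();print(s['wrist_force'],s['ee_pos'],s['grip_width'])
```

```text
[-0.06047435  0.60930069 -2.75726172] [5.18093573e-01 1.48082123e-04 1.89604893e-01] 0.01163339354512398
```

View pics/s2.png

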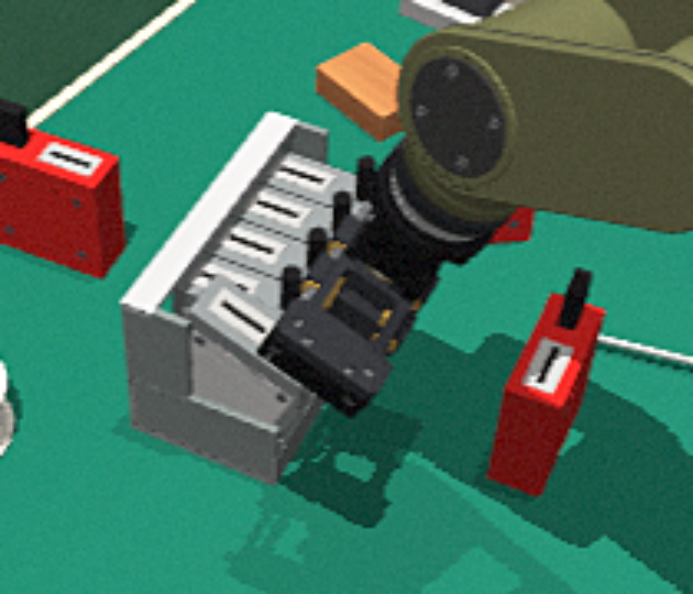

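Side crop: the cassette is tipped forward at the near end of the rack, with its rear top edge (205,290 in the crop) out from under the bar. The others are still standing. Now I lift it out.

Request:
arm_command([
  [-0.1,0,-0.5,0,0,0,0.8],
  [-0.3,0,-1.5,0,0,0,0.8],
  [-0.5,0,-2.5,0,0,0,0.8],
  [-0.7,0,-3.5,0,0,0,0.8],
  [-0.9,0,-4.5,0,0,0,0.8],
  [-1.1,0,-5.5,0,0,0,0.8],
  [-1.3,0,-6.5,0,0,0,0.8],
  [-1.6,0,-8,0,0,0,0.8],
  [-1.9,0,-9.5,0,0,0,0.8],
  [-2.2,0,-11,0,0,0,0.8],
  [-2.5,0,-12.5,0,0,0,0.8],
  [-2.8,0,-14,0,0,0,0.8],
  [-3.1,0,-15.5,0,0,0,0.8],
  [-3.4,0,-17,0,0,0,0.8],
  [-3.4,0,-17,0,0,0,0.8],
  [-3.4,0,-17,0,0,0,0.8],
])

```text
time_s: 6.8
ee_pos: [0.4835, -0.0054, 0.3595]
eef_rot: [-0.078, 0.977, 0.016, 0.198]
wrist_force: [0.4, -0.1, -3.4]
grip_width: 0.0117
grasp_force: 45.0
```

Run:
```python
from h import *
p,R=tool();print(p,env.observe()['wrist_force'])
def rel(pt,yaw):
    # tool down with tool y at angle yaw
    a=np.radians(yaw); y=np.array([np.cos(a),np.sin(a),0]);z=np.array([0,0,-1.]);x=np.cross(y,z)
    T=Ro.from_matrix(np.stack([x,y,z],1))
    print((R.inv().apply(np.array(pt)-p)*100).round(2),(R.inv()*T).as_rotvec().round(3))
# cassette yaw psi -> tool y at psi+90, fin = C -0.033*(cos psi, sin psi)
for psi in(-72.9,):
    C=np.array([.44,.085]);d=np.array([np.cos(np.radians(psi)),np.sin(np.radians(psi))]);f=C-.033*d
    print('fin',f)
    rel([*f,.36],psi+90); rel([*f,.30],psi+90); rel([*f,.196],psi+90);rel([*f,.190],psi+90)
rel([.45,.0,.36],99.05)
```

```text
[ 0.48347721 -0.00536244  0.35948239] [ 0.39492603 -0.10407447 -3.41548466]
fin [0.43029667 0.11654117]
[ 3.04 12.88 -1.34] [0.286 0.329 1.411]
[ 5.37 12.88  4.18] [0.286 0.329 1.411]
[ 9.43 12.88 13.76] [0.286 0.329 1.411]
[ 9.66 12.88 14.31] [0.286 0.329 1.411]
[ 2.95  1.06 -1.3 ] [0.    0.4   0.001]
```

Request:
arm_command([
  [0.2,0.9,-0.1,0.02,0.024,0.1,0.8],
  [0.4,1.8,-0.2,0.04,0.047,0.2,0.8],
  [0.6,2.7,-0.3,0.061,0.07,0.3,0.8],
  [0.8,3.6,-0.4,0.081,0.094,0.4,0.8],
  [1.0,4.5,-0.5,0.101,0.117,0.5,0.8],
  [1.3,5.4,-0.6,0.122,0.14,0.6,0.8],
  [1.5,6.3,-0.7,0.142,0.163,0.7,0.8],
  [1.7,7.3,-0.8,0.162,0.187,0.8,0.8],
  [1.9,8.2,-0.9,0.183,0.21,0.9,0.8],
  [2.1,9.1,-1,0.203,0.234,1.0,0.8],
  [2.3,10,-1.1,0.223,0.257,1.1,0.8],
  [2.6,11,-1.2,0.244,0.28,1.2,0.8],
  [2.8,11.9,-1.2,0.264,0.304,1.3,0.8],
  [3.04,12.88,-1.34,0.286,0.329,1.411,0.8],
  [3.04,12.88,-1.34,0.286,0.329,1.411,0.8],
  [5.37,12.88,4.18,0.286,0.329,1.411,0.8],
  [7.5,12.88,9.2,0.286,0.329,1.411,0.8],
  [9.43,12.88,13.76,0.286,0.329,1.411,0.8],
  [9.43,12.88,13.76,0.286,0.329,1.411,0.8],
  [9.43,12.88,13.76,0.286,0.329,1.411,0.8],
])

```text
time_s: 8.8
ee_pos: [0.4287, 0.1161, 0.193]
eef_rot: [0.594, 0.805, -0.002, -0.002]
wrist_force: [-0.2, 0.2, -1.6]
grip_width: 0.012
grasp_force: 45.0
```

Run:
```python
from h import *
im,d,P=grab('side')
X=pts(d,P);h=im.astype(int);
# lowest greyish points of the cassette near the bench spot
m=(abs(X[...,0]-.44)<.06)&(abs(X[...,1]-.085)<.07)&(X[...,2]>.006)&(X[...,2]<.1)&(d>0)
q=X[m];print(m.sum(),np.percentile(q[:,2],[0,1,5]))
print(env.observe()['wrist_force'],tool()[0])
v,u=np.where(m);a,b=max(0,v.min()-90),v.max()+60;e,f=max(0,u.min()-80),u.max()+80
cv2.imwrite('pics/s3.png',cv2.resize(im[a:b,e:f],None,fx=2,fy=2)[:590,:790,::-1])
```

```text
609 [0.00602492 0.00911598 0.01371817]
[ 1.35730985  0.13790818 -1.67199273] [0.43052007 0.11645047 0.19605984]
```

View pics/s3.png

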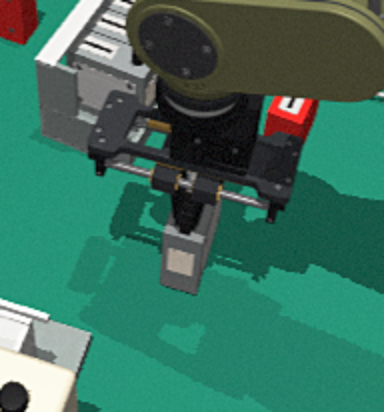

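Side crop: the cassette hangs upright over the open bench, its bottom at about (180,290) in the crop, roughly 1 cm up. I lower it until it touches.

Request:
arm_command([
  [0,0,0.3,0,0,0,0.8],
  [0,0,0.6,0,0,0,0.8],
  [0,0,0.8,0,0,0,0.8],
  [0,0,0.95,0,0,0,0.8],
  [0,0,0.95,0,0,0,0.8],
  [0,0,0.95,0,0,0,0.8],
])

```text
time_s: 9.45
ee_pos: [0.4303, 0.1166, 0.1864]
eef_rot: [0.594, 0.804, 0.0, 0.0]
wrist_force: [0.6, 0.2, -1.9]
grip_width: 0.0117
grasp_force: 45.0
```

Request:
arm_command([
  [0,0,0.1,0,0,0,0.8],
  [0,0,0.2,0,0,0,0.8],
  [0,0,0.25,0,0,0,0.8],
  [0,0,0.25,0,0,0,0.8],
])

```text
time_s: 9.85
ee_pos: [0.4308, 0.1169, 0.1863]
eef_rot: [0.594, 0.804, 0.0, 0.0]
wrist_force: [-4.8, 1.2, 10.9]
grip_width: 0.0122
grasp_force: 45.0
```

Request:
arm_command([
  [0,0,-0.1,0,0,0,1.2],
  [0,0,-0.1,0,0,0,1.8],
  [0,0,-0.1,0,0,0,2.6],
  [0,0,-0.1,0,0,0,3.4],
  [0,0,-0.1,0,0,0,4],
  [0,0,-2,0,0,0,4],
  [0,0,-5,0,0,0,4],
  [0,0,-9,0,0,0,5],
  [3.2,0,-12,0,0,0,7],
  [3.2,0,-12,0,0,0,8],
  [3.2,0,-12,0,0,0,8],
  [3.2,0,-12,0,0,0,8],
], squeeze=40)

```text
time_s: 11.05
ee_pos: [0.4203, 0.1467, 0.302]
eef_rot: [0.594, 0.804, -0.001, -0.001]
wrist_force: [0.1, 0.6, -0.3]
grip_width: 0.0747
grasp_force: 0.0
```

Run:
```python
from h import *
im,d,P=grab('wrist','w4.png'); p,R=tool(); np.savez('w4.npz',im=im,d=d,**P)
print(p,R.as_matrix().round(3).tolist())
```

```text
[0.42025126 0.14663096 0.30174325] [[-0.294, 0.956, -0.003], [0.956, 0.294, -0.001], [0.0, -0.003, -1.0]]
```

View pics/w4.png

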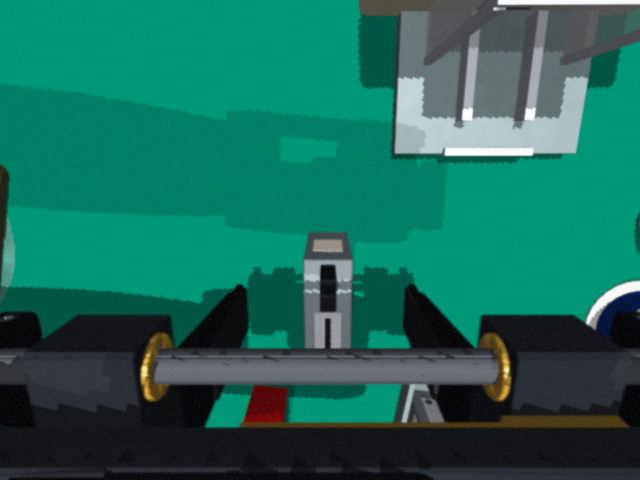

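Wrist view: the cassette stands upright on the bench, fin at (328,285), top at (328,300), aligned with the tool. The bay sill is at (489,152), and the guide ends are at (467,118) and (525,120).

Run:
```python
from h import *
W=np.load('w4.npz');X=pts(W['d'],W);h=W['im'].astype(int);ok=W['d']>0
def box(a,b,c,e):
    r=np.zeros((480,640),bool);r[a:b,c:e]=1;return r&ok
q=X[box(140,165,430,550)&(X[...,2]>.024)&(X[...,2]<.034)];s=cv2.minAreaRect((q[:,:2]*1000).astype(np.float32));print('sill',len(q),s)
q=X[box(60,128,450,545)&(X[...,2]>.034)&(X[...,2]<.046)]
psi=np.radians(17.1);B=np.array([[np.cos(psi),np.sin(psi)],[-np.sin(psi),np.cos(psi)]])
f=q[:,:2]@B.T; md=np.median(f[:,0]); 
for k in(f[:,0]<md.mean(),f[:,0]>=md.mean()):
    l=cv2.fitLine(q[k][:,:2].astype(np.float32),cv2.DIST_HUBER,0,.01,.01).ravel();print('guide',k.sum(),np.percentile(f[k],[2,50,98],axis=0).round(4).tolist(),np.degrees(np.arctan2(l[1],l[0])))
print('sill centre in bay axes',B@np.array(s[0])/1000)
# cassette top
q=X[box(235,350,300,360)&(X[...,2]>.09)&(X[...,2]<.108)];print('top',cv2.minAreaRect((q[:,:2]*1000).astype(np.float32)),np.median(q[:,2]))
f=q[:,:2]@B.T;print('top bay axes',np.percentile(f,[1,99],axis=0))
q=X[box(255,295,315,342)&(X[...,2]>.125)&(X[...,2]<.14)&(h.max(-1)<60)];f=q[:,:2]@B.T;print('fin',len(q),f.min(0),f.max(0),np.median(q[:,2]))
```

```text
sill 621 ((541.8784790039062, 254.59945678710938), (80.58482360839844, 5.416125297546387), 17.1169490814209)
guide 734 [[0.5614, 0.112], [0.565, 0.1354], [0.6152, 0.1575]] -71.716896
guide 735 [[0.6154, 0.112], [0.6186, 0.1353], [0.6236, 0.1572]] -72.80501
sill centre in bay axes [0.59278617 0.08401026]
top ((436.4167785644531, 96.06112670898438), (40.00075912475586, 79.16360473632812), 16.950302124023438) 0.10028641792854771
top bay axes [[ 0.42566318 -0.07496111]
 [ 0.46499733  0.00253993]]
fin 313 [ 0.43977793 -0.01398037] [ 0.45129303 -0.00104429] 0.13407937813881382
```

Request:
arm_command([
  [-4,0.06,0,0,0,0,8],
  [-8,0.06,0,0,0,0,8],
  [-9.6,0.06,1,0,0,0,8],
  [-9.6,0.06,5,0,0,0,8],
  [-9.6,0.06,9,0,0,0,8],
  [-9.6,0.06,12,0,0,0,8],
  [-9.6,0.06,14,0,0,0,8],
  [-9.6,0.06,15,0,0,0,8],
  [-9.6,0.06,15.2,0,0,0,8],
  [-9.6,0.06,15.2,0,0,0,8],
  [-9.6,0.06,15.2,0,0,0,6],
  [-9.6,0.06,15.2,0,0,0,5],
  [-9.6,0.06,15.2,0,0,0,4.2],
  [-9.6,0.06,15.2,0,0,0,3.5],
  [-9.6,0.06,15.2,0,0,0,3.5],
  [-9.6,0.06,15.2,0,0,0,3.5],
  [-9.6,0.06,15.2,0,0,0,3.5],
], squeeze=50)

```text
time_s: 12.8
ee_pos: [0.4496, 0.0556, 0.1518]
eef_rot: [0.594, 0.804, 0.0, -0.0]
wrist_force: [-0.1, -0.4, 0.6]
grip_width: 0.0395
grasp_force: 50.0
```

Run:
```python
from h import *
p,R=tool();s=env.observe();print(p,s['grip_width'],s['grasp_force'],s['wrist_force'])
psi=np.radians(17.1);B=np.array([[np.cos(psi),np.sin(psi)],[-np.sin(psi),np.cos(psi)]]);print(B@p[:2],R.as_matrix().round(4).tolist())
```

```text
[0.4496348  0.05561654 0.15182745] 0.03952700620187529 49.99889552593231 [-0.11004195 -0.35345598  0.6190402 ]
[ 0.44611131 -0.07905286] [[-0.294, 0.9558, 0.0], [0.9558, 0.294, 0.0001], [0.0001, 0.0001, -1.0]]
```

Request:
arm_command([
  [0,0,-0.8,0,0,0,3.5],
  [0,0,-2,0,0,0,3.5],
  [0,0,-3.2,0,0,0,3.5],
  [0,1,-3.4,0,0,0,3.5],
  [0.5,3,-3.4,0,0,0,3.5],
  [1,5,-3.4,0,0,0,3.5],
  [1.5,7,-3.4,0,0,0,3.5],
  [2,9,-3.4,0,0,0,3.5],
  [2.5,11,-3.4,0,0,0,3.5],
  [3,12.5,-3.4,0,0,0,3.5],
  [3.5,14,-3.3,0,0,0,3.5],
  [4,14.7,-3.2,0,0,0,3.5],
  [4,14.7,-3.2,0,0,0,3.5],
  [4,14.7,-3.2,0,0,0,3.5],
  [4,14.7,-3.2,0,0,0,3.5],
])

```text
time_s: 14.3
ee_pos: [0.5779, 0.1368, 0.1836]
eef_rot: [0.594, 0.804, -0.0, -0.0]
wrist_force: [0.2, 0.0, -2.4]
grip_width: 0.04
grasp_force: 50.0
```

Run:
```python
from h import *
psi=np.radians(17.1);B=np.array([[np.cos(psi),np.sin(psi)],[-np.sin(psi),np.cos(psi)]])
im,d,P=grab('wrist','w5.png'); p,R=tool();print(p,B@p[:2],R.as_matrix()[2].round(4),env.observe()['wrist_force'])
X=pts(d,P);h=im.astype(int);f=X[...,:2]@B.T;ok=d>0
u=np.zeros(ok.shape,bool);u[150:345,270:390]=1;u&=ok
dk=u&(h.max(-1)<60)&(X[...,2]>.155)&(X[...,2]<.18);print('fin',dk.sum(),np.percentile(f[dk],[2,98],axis=0).round(4).tolist(),np.percentile(X[dk][:,2],[50,98]))
t=u&(h.min(-1)>70)&(X[...,2]>.12)&(X[...,2]<.145)
q=X[t];A=np.c_[f[t],np.ones(t.sum())];k=np.linalg.lstsq(A,q[:,2],rcond=None)[0];print('top',t.sum(),np.percentile(f[t],[1,99],axis=0).round(4).tolist(),np.median(q[:,2]),'slope x,y',k[:2])
s=ok&(X[...,2]>.024)&(X[...,2]<.034)&(h.min(-1)>150);s[:, :200]=0
n,l,st,ce=cv2.connectedComponentsWithStats(s.astype(np.uint8));i=1+st[1:,4].argmax();print('sill',st[i],np.percentile(f[l==i],[1,50,99],axis=0).round(4).tolist(),np.median(X[l==i][:,2]))
g=ok&(X[...,2]>.036)&(X[...,2]<.046)&(f[...,1]>.108)&(f[...,1]<.15)&(abs(f[...,0]-.592)<.05)
x=f[g][:,0];print('guides',np.percentile(x[x<.592],[3,97]),np.percentile(x[x>.592],[3,97]))
```

```text
[0.57793418 0.1367088  0.18370091] [ 0.59258336 -0.03927064] [-0.e+00 -3.e-04 -1.e+00] [ 0.40115849 -0.06513116 -2.71781005]
fin 3069 [[0.5865, 0.0123], [0.5977, 0.0338]] [0.16587197 0.1671951 ]
top 15484 [[0.5725, -0.0436], [0.6112, 0.0329]] 0.13199163813014902 slope x,y [-0.00190778 -0.0041148 ]
sill [ 259   52  138   12 1639] [[0.5537, 0.0807], [0.5927, 0.0838], [0.6322, 0.0868]] 0.028276382427870336
guides [0.56219349 0.56638521] [0.61613745 0.62344262]
```

View pics/w5.png

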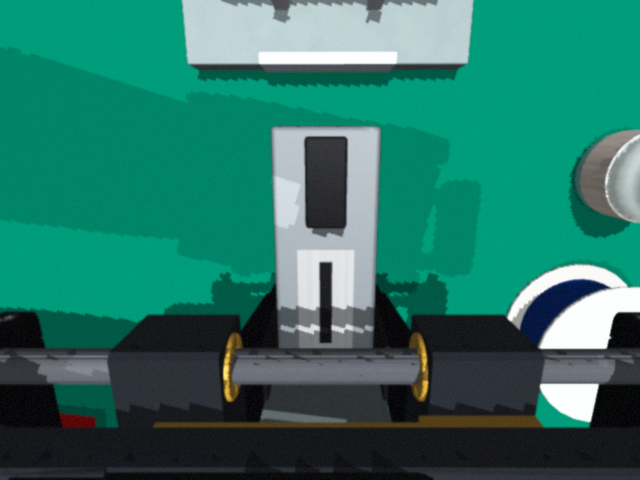

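Wrist view: the cassette is level, fin at (326,183), in line with the bay sill at (328,58). Underside is about 32 mm up and the sill top is at 28 mm. I drive it in.

Request:
arm_command([
  [1,0.05,0,0,0,0,3.5],
  [2,0.05,0,0,0,0,3.5],
  [3,0.05,0,0,0,0,3.5],
  [4,0.05,0,0,0,0,3.5],
  [5,0.05,0,0,0,0,3.5],
  [6,0.05,0,0,0,0,3.5],
  [7,0.05,0,0,0,0,3.5],
  [7.7,0.05,0,0,0,0,3.5],
  [8.3,0.05,0,0,0,0,3.5],
  [8.9,0.05,0,0,0,0,3.5],
  [9.5,0.05,0,0,0,0,3.5],
  [9.5,0.05,0,0,0,0,3.5],
])

```text
time_s: 15.55
ee_pos: [0.5507, 0.2286, 0.1837]
eef_rot: [0.594, 0.805, 0.0, -0.0]
wrist_force: [-0.4, -0.4, -3.0]
grip_width: 0.0399
grasp_force: 50.0
```

Request:
arm_command([
  [0.6,0,0,0,0,0,3.5],
  [1.2,0,0,0,0,0,3.5],
  [1.8,0,0,0,0,0,3.5],
  [2.4,0,0,0,0,0,3.5],
  [3,0,0,0,0,0,3.5],
  [3.6,0,0,0,0,0,3.5],
  [4.2,0,0,0,0,0,3.5],
  [4.8,0,0,0,0,0,3.5],
  [5.2,0,0,0,0,0,3.5],
  [5.3,0,0,0,0,0,3.5],
  [5.3,0,0,0,0,0,3.5],
  [5.3,0,0,0,0,0,3.5],
])

```text
time_s: 16.75
ee_pos: [0.5354, 0.2785, 0.1837]
eef_rot: [0.594, 0.804, -0.0, 0.0]
wrist_force: [-0.5, 0.6, -2.2]
grip_width: 0.0393
grasp_force: 50.0
```

Run:
```python
from h import *
psi=np.radians(17.1);B=np.array([[np.cos(psi),np.sin(psi)],[-np.sin(psi),np.cos(psi)]])
p,R=tool();print(p,B@p[:2]-[.5925,.1408],R.as_matrix()[2].round(4),env.observe()['wrist_force'])
```

```text
[0.53537527 0.27850791 0.18369678] [ 0.0011005 -0.032026 ] [-1.e-04 -1.e-04 -1.e+00] [-0.52403783  0.55779917 -2.17314315]
```

TCP is 32 mm behind the bay's middle, as wanted. I lower it.

Request:
arm_command([
  [0,0,0.3,0,0,0,3.5],
  [0,0,0.6,0,0,0,3.5],
  [0,0,0.85,0,0,0,3.5],
  [0,0,1.0,0,0,0,3.5],
  [0,0,1.1,0,0,0,3.5],
  [0,0,1.15,0,0,0,3.5],
  [0,0,1.15,0,0,0,3.5],
])

```text
time_s: 17.45
ee_pos: [0.5353, 0.2787, 0.1722]
eef_rot: [0.594, 0.804, -0.0, -0.0]
wrist_force: [-0.8, 0.6, -2.6]
grip_width: 0.0396
grasp_force: 50.0
```

Request:
arm_command([
  [0,0,0.08,0,0,0,3.5],
  [0,0,0.14,0,0,0,3.5],
  [0,0,0.2,0,0,0,3.5],
  [0,0,0.2,0,0,0,3.5],
])

```text
time_s: 17.85
ee_pos: [0.5356, 0.2787, 0.1719]
eef_rot: [0.594, 0.804, 0.0, 0.0]
wrist_force: [-2.3, -1.3, 5.1]
grip_width: 0.0395
grasp_force: 50.0
```

Request:
arm_command([
  [0,0,0,0,0,0,4.4],
  [0,0,0,0,0,0,5],
  [0,0,0,0,0,0,6],
  [0,0,0,0,0,0,6.5],
  [0,0,-1,0,0,0,6.5],
  [0,0,-3,0,0,0,6.5],
  [-1,0,-6,0,0,0,6.5],
  [-4,0,-9,0,0,0,6.5],
  [-8,0,-12,0,0,0,6.5],
  [-12,0,-14,0,0,0,6.5],
  [-15,0,-15,0,0,0,6.5],
  [-15,0,-15,0,0,0,6.5],
  [-15,0,-15,0,0,0,6.5],
])

```text
time_s: 19.15
ee_pos: [0.5796, 0.1349, 0.321]
eef_rot: [0.595, 0.804, 0.001, 0.0]
wrist_force: [-0.7, -0.3, 0.1]
grip_width: 0.065
grasp_force: 0.0
```

Run:
```python
from h import *
psi=np.radians(17.1);B=np.array([[np.cos(psi),np.sin(psi)],[-np.sin(psi),np.cos(psi)]])
w,d,P=grab('wrist');s,ds,Ps=grab('scene')
cv2.imwrite('pics/f.png',np.hstack([cv2.resize(w[:360],(400,225)),cv2.resize(s[60:330,230:460],(383,225+0))])[:,:,::-1])
cv2.imwrite('pics/f2.png',np.vstack([w[60:350,150:550],cv2.resize(s[80:230,220:420],(400,300))])[:,:,::-1])
X=pts(d,P);f=X[...,:2]@B.T-[.5925,.1408];h=w.astype(int)
t=(d>0)&(abs(X[...,2]-.12)<.006)&(abs(f[...,0])<.035)&(abs(f[...,1])<.07)&(h.min(-1)>60)
print(t.sum(),np.percentile(f[t],[1,99],axis=0),np.median(X[t][:,2]))
```

```text
3392 [[-0.01892133 -0.05014825]
 [ 0.02003019 -0.0158134 ]] 0.12041316246175018
```

View pics/f2.png

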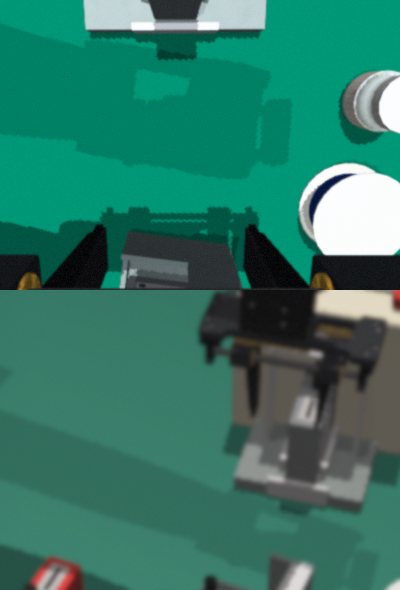

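The final view shows the cassette standing in the bay, in the scene half at (305,430). Its top is at z = 0.120 and centred to 1 mm. I check the grey patch between the fingers at (180,265) in the wrist half, and the rack, by depth.

Run:
```python
from h import *
psi=np.radians(17.1);B=np.array([[np.cos(psi),np.sin(psi)],[-np.sin(psi),np.cos(psi)]])
w,d,P=grab('wrist');X=pts(d,P)
for u,v in((330,305),(330,325),(300,335),(380,330)): print(w[v,u],X[v,u].round(3))
s,ds,Ps=grab('side');X=pts(ds,Ps);S=np.load('side0.npz')
dif=np.abs(s.astype(int)-S['im']).max(-1)>60
h=s.astype(int);dk=(h.max(-1)<50)&(X[...,2]>.112)&(X[...,2]<.16);dk[:180]=0;dk[300:]=0;dk[:,:260]=0;dk[:,355:]=0
n,l,st,ce=cv2.connectedComponentsWithStats(dk.astype(np.uint8))
for i in range(1,n):
    if 8<st[i,4]: q=X[l==i];print(st[i],q[q[:,2]>q[:,2].max()-.006].mean(0).round(4))
```

```text
[43 49 52] [0.612 0.043 0.015]
[ 94 110 109] [0.612 0.041 0.059]
[67 78 79] [ 0.591 -0.006  0.007]
[43 51 54] [0.661 0.051 0.062]
[338 198   5  13  51] [ 0.6052 -0.1511  0.14  ]
[331 208   5  13  56] [ 0.5997 -0.1101  0.1417]
[323 219   6  14  61] [ 0.593  -0.0697  0.1412]
[315 231   6  13  66] [ 0.5863 -0.0282  0.1412]
```

The grey patch is the rack's end wall, and the four knob cassettes are where they were.

```bash
python3 -c "
from plant import env
print(env.sign_off())"
```

```text
the job is handed in; nothing more can be done
None
```

The fin cassette was tipped out of the rack, stood on the open bench, then loaded fin end first into the stripper's bay, standing upright and released; the four knob cassettes are unmoved, and the job was handed in at about 19 s (sign-off gave no verdict).

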